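# Close the carving clamp with its crank

### The arm

A 6-joint arm with a two-finger parallel gripper is mounted at the origin on the work surface. World frame = base frame: x ahead of the robot, y to its left, z up, the work surface at z = 0. Lengths are in m, angles in rad, forces in N, time in s.
With the tool pointing down it reaches from about 0.375 to 0.975 m from the base axis. Payload 3.8 kg.
Tool frame: the origin (TCP) lies midway between the tips of the shut fingers; the grasp point (between the pads) lies 19 mm behind it; x points along the fingers, y is the direction in which the jaws open and shut, and the axes are right-handed (so a half turn about x gives the same grasp; the last joint's range is limited). The gripper opens to 88 mm and grips with 3 to 60 N. Pads are 18 mm wide; open, the fingers measure 123 mm over their backs; the gripper's body (75 mm by 187 mm) begins 45 mm behind the grasp point.
Start: joints at [1.128, 0.264, 1.604, -0, 1.274, -0.037], TCP at [0.266, 0.62, 0.239] pointing down, gripper open.
Joint ranges: [-2.63, 2.63], [-0.94, 2.18], [0.31, 2.57], [-1.31, 4.45], [0, 2.66], [-2.55, 2.55]. Speed limits (rad/s): [2.57, 2.57, 3.14, 3.14, 3.14, 3.14].

### API

Orientations are given as a rotation vector (axis times angle).
In Python, from cell import manip, inverse_kinematics, cams, order gives the robot as it stands. Calls block until the motion is done:
- manip.move_pose(position, orientation): joint-space move of the TCP to a pose.
- manip.move_linear(position, rate=0.15, rot=None): straight line of the TCP; rot=None keeps the orientation; rate is the mean speed in m/s.
- manip.set_joints(angles): joint-space move.
- manip.set_gripper(opening, force=None): finger opening in m; force is the grip in N (None keeps the last); returns when the fingers have stopped.
- manip.dwell(seconds).
- inverse_kinematics(position, orientation): joint angles nearest the present ones, or None.
- manip.state(): the state.
- cams.capture(name): name is "scene" or "top"; returns a dict with "image" (480x640x3 uint8, blue, green, red), "z_map" (480x640 float32, m along the optical axis (not along the pixel's ray), 0 where there is no reading), "intrinsics" (3x3 intrinsics, pixels), "position" and "orientation" of the camera in the world. Camera axes: x right, y down, z forward; pixel columns grow to the right and rows downward; lengths in m; the calibration is good to about 2 mm. A picture is of the moment at which its call begins.
A pose or a line that the arm cannot do raises manip.IKError and nothing moves.
- order.close_job(): hands the job in, once; it reports no verdict.
The state is a dict: "clock": time; "joint_pos": joint angles; "joint_velocities": joint speeds; "tau": joint torques, N m; "tool_pos": TCP position; "tcp_rot": TCP orientation; "contact_force": force on the tool from outside, world axes, zero at the start; "moment": the same for the moment, N m; "gripper_width": finger opening in m.
Only numpy, scipy, OpenCV 4.12 (cv2) and the standard library are available. Lean on these libraries where they do the work, as an engineer would, in place of code of your own. Each camera call takes 0.05 s, during which the arm holds its last target.

### The job

The jaw of the carving clamp stands open. Take the larger of the two cranks from the plywood board, fit it fully down onto the clamp's upright square spindle and turn it clockwise (seen from above) until it stops and the jaw bears on the wooden block. Then lift the crank off and stand it upright on the plywood board again.

Things in the scene. Friction and masses are not known exactly. Their poses are not given: they have to be found in the camera images.
- crank: larger crank (0.3-0.6 kg), standing on its dark steel hub: 40x40 mm, 50 tall, 19 mm square hole right through, parallel to its sides. Origin: centre of hub underside; z up. Arm along +x, 16 wide, 36-46 mm above the underside, to a wooden handle 95 mm out (27 across, top 86 up). Grip the hub's free flat +y/-y sides. Balances on the hub. The smaller crank beside it (hub 26 mm, 36 tall) does not fit
- spindle_tip (a point): top centre of the clamp's upright steel spindle; z up, x, y square to its sides; turns with it. 16 mm square, top 8 mm tapering to 9 mm; stands 36 mm out of the flat grey housing top (70 mm above the bench; nothing else of the clamp is higher). Fully home, the hub rests on that top, 1.5 mm clearance per side, about 0.2 rad play either way; fits in any of 4 directions
- spindle (a joint): spindle angle (rad), growing clockwise seen from above. Starts between 0 and 0.25 (jaw open), turns with about 0.15 N m of friction, stays where left, firm stop at 1.3, where the jaw bears on the wooden block (jaw moves 18 mm per rad)
- board: fixed plywood board lying on the bench, 240 mm (x) x 260 mm (y), 12 mm thick, on which both cranks stand; origin: centre of its underside
Not all that is in view belongs to the job. What is shaped like the crank but orange or yellow is not meant.

How it is judged:
On the way, in this order (a step that is already met when the one before it is completed fails the run):
1. the larger crank is down on the square spindle while the jaw is still open (horizontal distance between crank and spindle_tip below 0.01 m and z of crank in the frame of spindle_tip below -0.026 m and angle between crank's own z axis and vertical below 0.2 rad and value of joint spindle below 0.7 rad), for 0.2 s.
2. the spindle is turned clockwise to its stop (to within 0.25 rad) by the crank on it (value of joint spindle above 1.05 rad and horizontal distance between crank and spindle_tip below 0.01 m and z of crank in the frame of spindle_tip below -0.016 m), for 0.2 s.
At the end, for the whole second after the job is handed in: the spindle is within 0.25 rad of its stop (joint above 1.05), and the larger crank stands upright (within 10 degrees) and at rest on the plywood board, the centre of its hub over the board (value of joint spindle above 1.05 rad and x of crank in the frame of board between -0.12 and 0.12 m and y of crank in the frame of board between -0.13 and 0.13 m and z of crank in the frame of board between 0.006 and 0.018 m and angle between crank's own z axis and vertical below 0.17 rad and linear speed of crank below 0.02 m/s); the robot touches nothing.
It also fails if it takes over 56 s, if anything falls off the work surface, if the arm or the gripper's body presses on something with over 40 N, if the wrist force passes 120 N, or if a joint passes its speed limit or range.

## Working session

There is one attempt and no reset: what is moved stays moved. The work goes in short steps, each a Python script; the robot and the scene stay as the last script left them, time stands still between calls to the robot, and variables do not carry over. Pictures are saved under pics/ and viewed, and the job is handed in when it is done.

```bash
ls && mkdir -p pics
python3 - <<'E'
from cell import manip, inverse_kinematics, cams, order
import cv2,numpy as np
for n in ["scene","top"]:
    c=cams.capture(n); cv2.imwrite(f"pics/{n}0.png",c["image"]); np.savez(f"pics/{n}0.npz",**{k:np.asarray(v) for k,v in c.items()})
    print(n,c["intrinsics"],c["position"],c["orientation"])
s=manip.state(); print(s)
E
```

```text
pics
scene [[561.73185019   0.         315.79722642]
 [  0.         561.73185019 244.47589915]
 [  0.           0.           1.        ]] [ 1.52663093 -0.61709558  0.87577776] [-1.91242197 -1.17660289  0.63594344]
top [[474.29380828   0.         322.21078383]
 [  0.         474.29380828 238.02844046]
 [  0.           0.           1.        ]] [ 0.41472583 -0.11955812  1.32535075] [-2.17069228  2.16267405 -0.08615697]
{'clock': 0.1, 'joint_pos': array([ 1.12811919e+00,  2.64681795e-01,  1.60523622e+00, -2.23342273e-05,
        1.27372151e+00, -3.69073501e-02]), 'joint_velocities': array([-0.00042122, -0.00157169, -0.00391202,  0.00093857, -0.0010593 ,
        0.00154491]), 'tau': array([ 1.75123864e-04, -5.03617609e+01, -3.58072650e+01,  7.30441511e-02,
        2.32972275e-02, -6.45001501e-05]), 'tool_pos': array([0.2661741, 0.6195951, 0.2375105]), 'tcp_rot': array([ 0.31673553,  1.54772669, -0.31988459]), 'contact_force': array([-0.82098788,  0.96678847, -0.56614179]), 'moment': array([ 0.0398807 , -0.00088726, -0.05786323]), 'gripper_width': 0.08836918347107668}
```

View pics/scene0.png

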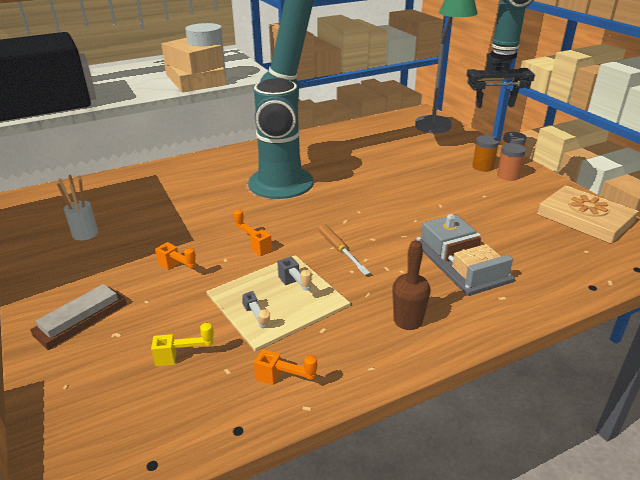

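View pics/top0.png

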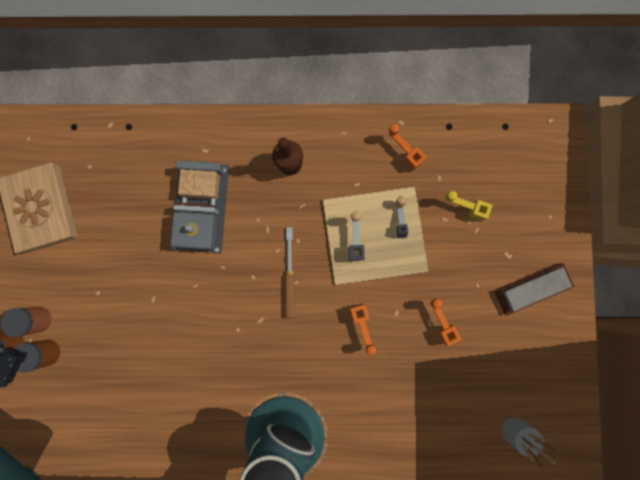

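The top view has +x up and +y to the left. The board holds two dark hubs with wooden handles, at (357,252) and (402,230). The orange cranks at (360,313), (452,337) and (417,157) and the yellow one at (483,209) are not meant. The hub at (357,252) is larger, so it should be the right one. I'll confirm that in an enlarged crop.

Run:
```python
import cv2,numpy as np
a=cv2.imread("pics/top0.png"); b=cv2.imread("pics/scene0.png")
c1=cv2.resize(a[180:290,320:430],(396,396),interpolation=cv2.INTER_CUBIC)
c2=cv2.resize(a[155:255,165:235],(277,396),interpolation=cv2.INTER_CUBIC)
cv2.imwrite("pics/crop1.png",np.hstack([c1,c2]))
c3=cv2.resize(b[250:350,200:355],(620,400),interpolation=cv2.INTER_CUBIC); cv2.imwrite("pics/crop2.png",c3)
c4=cv2.resize(b[205:295,415:520],(700,600),interpolation=cv2.INTER_CUBIC); cv2.imwrite("pics/crop3.png",c4)
```

```text
(no output)
```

View pics/crop1.png

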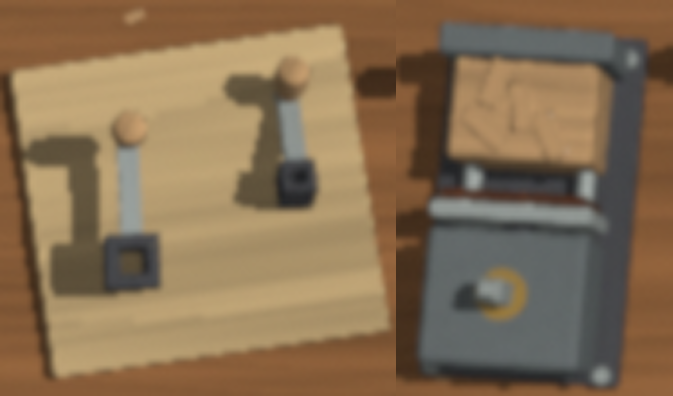

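View pics/crop2.png

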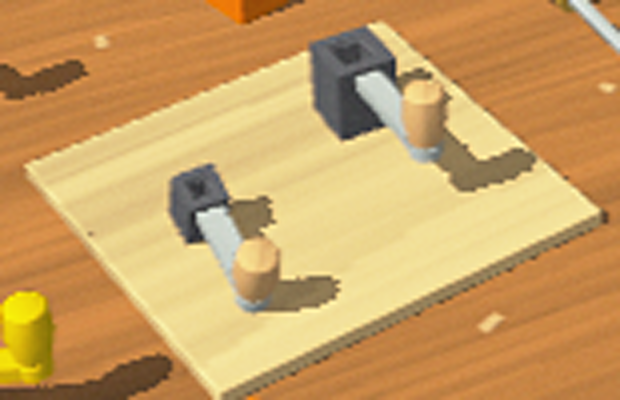

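View pics/crop3.png

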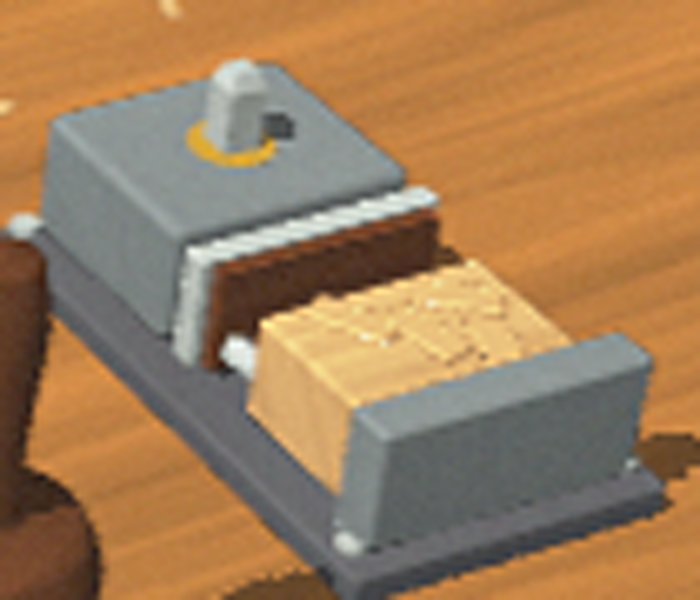

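Confirmed: the hub at top-view (357,252), upper right of the board crop in the scene view, is clearly bigger than its neighbour at (402,230). It is the larger crank, with its arm pointing up the image (+x). The spindle is on the grey housing at about (190,229) in the top view. Next I'll measure.

```bash
cat > h.py <<'E'
import numpy as np,cv2
from scipy.spatial.transform import Rotation as R
def load(f): return dict(np.load(f))
def cloud(c):
    K=c["intrinsics"];v,u=np.mgrid[0:480,0:640]
    z=c["z_map"]; p=np.stack([(u-K[0,2])/K[0,0]*z,(v-K[1,2])/K[1,1]*z,z],-1)
    return p@R.from_rotvec(c["orientation"]).as_matrix().T+c["position"]
def ray(c,uv,h):
    K=c["intrinsics"];uv=np.atleast_2d(uv).astype(float)
    d=np.c_[(uv[:,0]-K[0,2])/K[0,0],(uv[:,1]-K[1,2])/K[1,1],np.ones(len(uv))]@R.from_rotvec(c["orientation"]).as_matrix().T
    return c["position"]+d*((h-c["position"][2])/d[:,2])[:,None]
def proj(c,P):
    q=(np.atleast_2d(P)-c["position"])@R.from_rotvec(c["orientation"]).as_matrix()
    K=c["intrinsics"];return np.c_[q[:,0]/q[:,2]*K[0,0]+K[0,2],q[:,1]/q[:,2]*K[1,1]+K[1,2]]
E
python3 - <<'E'
from h import *
t=load("pics/top0.npz");s=load("pics/scene0.npz")
P=cloud(t);Q=cloud(s)
np.set_printoptions(precision=4,suppress=True)
hsv=cv2.cvtColor(t["image"],cv2.COLOR_BGR2HSV)
print("table z",np.median(P[300:310,200:240,2]), "board",np.median(P[262:275,370:400,2]))
print("hub z\n",(P[242:264,346:370:2,2]*1000).astype(int))
print("hub V\n",hsv[240:266,345:371:2,2])
print("spindle z\n",(P[218:242,178:206:2,2]*1000).astype(int))
E
```

```text
table z 0.0002892788397106383 board 0.01223835644427318
hub z
 [[  14   11   16    9   57   50   58   10   13   14   10    9]
 [   9    6   11   14   60   59   53   13    9   12   11   11]
 [  15   12   12   13   60   61   59   15   10   12   14   12]
 [  16   12   12   10   62   62   62   67   60   63   11   13]
 [   8   14   66   63   58   65   60   59   59   67   15   13]
 [  10   12   66   56   64   65   63   64   59   59   12   13]
 [  15   13   64   61   59   65   59   63   63   63   11   14]
 [   6    6   63   65   54   53   47   57   57   63   15   13]
 [  14   11   61   60   16   18   14   52   56   65   14   13]
 [  12   15   59   61    9    8    6   49   63   61   12   13]
 [1325   12   62   62   19   15   15   48   58   63   10   17]
 [  11   10   62   62   16   11   10   47   58   64   12   13]
 [  10    6   64   67   11   11   15   41   59   64    9   12]
 [  14   10   64   62   10   10   13   41   66   58   14   11]
 [  12   11   60   58   12   62   58   63   61   61   11   14]
 [  11   11   56   65   61   56   64   64   60   61   13   14]
 [  11   10   58   61   62   
[... 2851 characters left out ...]
9   74   89   70   75   69   74   72   70]
 [  67   70   67   72   65   74   68   70   75   69   73   71   70   67]
 [  66   72   69   66   71   69   67   72   70   70   70   71   73   71]
 [  73   67   72   70   66   71   75   67   69   66   72   72   73   70]
 [  63   74   72   71   68   67   72   70   71   75   68   67   69   68]
 [  72   69   72   66   69   72   66   66   73   69   73   69   71   66]
 [  66   72   72   69   70   69   62   71   71   72   70   73   76   70]
 [  71   70   70   68   69   70   67   67   70   69   68   63   70   69]
 [  66   70   71   72   68   75   67   68   72   71   71   68   67   70]
 [  70   69   74   71   67   69   67   69   69   72   66   71   73   69]]
```

Run:
```python
from h import *
np.set_printoptions(precision=4,suppress=True)
t=load("pics/top0.npz");s=load("pics/scene0.npz")
P=cloud(t);Q=cloud(s)
def hub(c,P,sl,lo,hi,h):
    m=np.zeros((480,640),np.uint8); m[sl]=((P[sl][...,2]>lo)&(P[sl][...,2]<hi)).astype(np.uint8)
    return m
# top camera hub
sl=(slice(240,268),slice(340,375))
m=hub(t,P,sl,.03,.075,0); m=cv2.morphologyEx(m,cv2.MORPH_CLOSE,np.ones((9,9),np.uint8)); m=cv2.morphologyEx(m,cv2.MORPH_OPEN,np.ones((9,9),np.uint8))
cn=max(cv2.findContours(m,0,2)[0],key=cv2.contourArea); r=cv2.minAreaRect(cn); print(r); print("hubA",ray(t,r[0],.062))
# hole: mean of floor pixels + edges in depth
# handle: skin-coloured, z>0.06 depth
hm=np.zeros((480,640),np.uint8); s2=(slice(200,230),slice(345,368)); hm[s2]=P[s2][...,2]>.075
ys,xs=np.nonzero(hm);print("handle px",xs.mean(),ys.mean(),len(xs),ray(t,(xs.mean(),ys.mean()),.09))
# ring
hsv=cv2.cvtColor(t["image"],cv2.COLOR_BGR2HSV); y=cv2.inRange(hsv,(12,70,80),(35,255,255)); y2=np.zeros_like(y); y2[215:245,175:210]=y[215:245,175:210]
cn=max(cv2.findContours(y2,0,2)[0],key=cv2.contourArea);e=cv2.minEnclosingCircle(cv2.convexHull(cn)); print("ring",e,cv2.boundingRect(cn),ray(t,e[0],.07))
sm=np.zeros((480,640),np.uint8); s3=(slice(222,240),slice(180,200)); sm[s3]=(P[s3][...,2]>.099)&(P[s3][...,2]<.2)
ys,xs=np.nonzero(sm); print("tip",xs.mean(),ys.mean(),len(xs),ray(t,(xs.mean(),ys.mean()),.106))
# housing top
gm=((np.abs(P[...,2]-.07)<.009)).astype(np.uint8); g=np.zeros_like(gm); g[200:265,160:235]=gm[200:265,160:235]
g=cv2.morphologyEx(g,cv2.MORPH_OPEN,np.ones((5,5),np.uint8)); cn=max(cv2.findContours(g,0,2)[0],key=cv2.contourArea); r=cv2.minAreaRect(cn); print("housing",r); print(ray(t,cv2.boxPoints(r),.07))
# scene cam
print("proj ring centre in scene", proj(s,ray(t,e[0],.07)),proj(s,ray(t,e[0],.106)))
u,v=proj(s,ray(t,e[0],.088))[0].astype(int)
im=s["image"]; c=cv2.resize(im[v-18:v+18,u-20:u+20],(800,720),interpolation=cv2.INTER_NEAREST)[:600]
cv2.imwrite("pics/spz.png",c)
a=cv2.resize(t["image"][215:245,175:210],(700,600),interpolation=cv2.INTER_NEAREST); cv2.imwrite("pics/spt.png",a)
```

```text
((356.5, 252.5), (15.0, 15.0), 90.0)
hubA [[ 0.4949 -0.193   0.062 ]]
handle px 355.5421686746988 216.2289156626506 83 [[ 0.5885 -0.189   0.09  ]]
ring ((191.11111450195312, 228.88888549804688), 6.5594258308410645) (186, 223, 12, 13) [[0.5561 0.2492 0.07  ]]
tip 188.33333333333334 228.13888888888889 36 [[0.554  0.2459 0.106 ]]
housing ((192.1283416748047, 230.5752410888672), (41.44133758544922, 35.32158660888672), 3.814074993133545)
[[0.5078 0.3035 0.07  ]
 [0.6027 0.3004 0.07  ]
 [0.5955 0.1889 0.07  ]
 [0.5008 0.1927 0.07  ]]
proj ring centre in scene [[449.8488 226.0982]] [[447.2826 214.7406]]
```

View pics/spz.png

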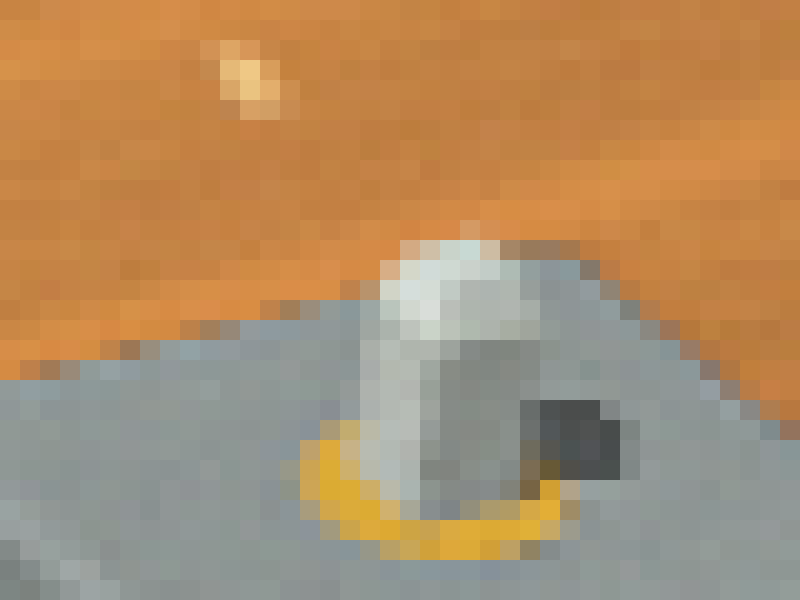

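View pics/spt.png

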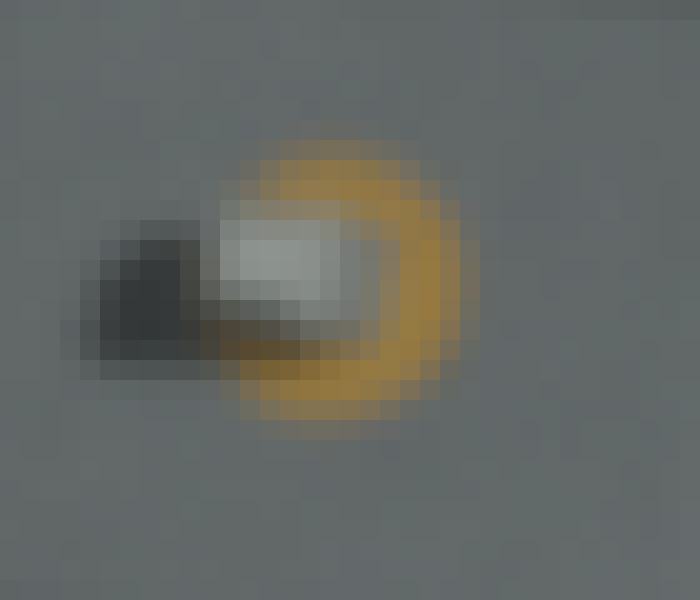

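Run:
```python
from h import *
np.set_printoptions(precision=2,suppress=True,linewidth=200)
t=load("pics/top0.npz");s=load("pics/scene0.npz")
C=np.array([.5561,.2492])
print("proj C scene base/tip",proj(s,[[*C,.07],[*C,.106]]),"top",proj(t,[[*C,.07],[*C,.106]]))
cam=s["position"][:2]; b0=np.arctan2(*(C-cam)[::-1]); D=np.linalg.norm(C-cam); print("bearing",b0,"D",D)
im=s["image"].astype(int)
for v in range(217,227):
    us=np.arange(442,458); p=ray(s,np.c_[us,0*us+v],.08)[:,:2]-cam
    lat=-(np.arctan2(p[:,1],p[:,0])-b0+0)*D*1000   # + = to the right in image
    print(v,"lat",lat[[0,-1]],"B",im[v,us,0],"G",im[v,us,1],"R-B",im[v,us,2]-im[v,us,0])
```

```text
proj C scene base/tip [[449.86 226.1 ]
 [451.54 214.48]] top [[191.11 228.88]
 [187.1  227.32]]
bearing 2.4128812103848225 D 1.300922102587558
217 lat [-23.28  14.68] B [ 88 124 151 154 164 188 207 217 184 174 174 176 167 150 151 152] G [126 141 154 152 167 197 215 221 190 181 180 181 173 151 149 151] R-B [ 73  30  -5 -16  -8  -2   2   0   2   0   0   0  -1  -7  -9 -11]
218 lat [-22.94  15.06] B [157 153 153 150 161 172 188 200 184 174 172 162 156 151 148 150] G [153 151 152 150 166 179 195 211 194 185 179 173 165 155 150 149] R-B [-16 -10  -9  -9  -2  -1   2   2   3   1   1   5   4  -5  -6  -6]
219 lat [-22.6   15.44] B [150 150 148 145 169 181 173 174 157 135 128 127 134 141 147 148] G [152 154 151 147 175 188 181 181 163 138 133 134 138 147 149 152] R-B [-5 -5 -6 -6  1  0  2  2  0 -2  0  1  0 -2 -6 -4]
220 lat [-22.26  15.82] B [152 147 150 150 170 175 178 160 133 129 130 131 134 149 148 143] G [153 150 149 150 172 184 186 167 140 135 135 137 139 150 151 146] R-B [ -4  -4  -7 -10  -2   4   2  -1   3   1  -1   3  -1  -6  -6  -9]
221 lat [-21.91  16.2 ] B [151 149 146 152 173 179 17
[... 610 characters left out ...]
7  -2  -1]
224 lat [-20.88  17.36] B [153 107  60 135 177 179 174 140 134 133 134 140  93  81  82  86] G [149 161 170 178 187 185 179 147 137 139 142 144 107  86  82  83] R-B [-16  84 161  64   7  -1   2   1  -3   2   0  -2  17   5  -7  -5]
225 lat [-20.53  17.74] B [137  82  53 108 172 183 174 127 127 136 141 135  83  54  74  80] G [152 164 172 176 185 186 179 133 132 142 145 138 108  89  79  79] R-B [ 14 122 167  97  11  -5  -2   1   2   0  -4  -4  40  49   6  -4]
226 lat [-20.18  18.13] B [136  85  51  53 103 170 176 142 134 136 139 121  68  50 138 160] G [147 165 171 172 174 185 180 148 138 137 139 130 100 159 163 160] R-B [  5 120 168 167 102  15  -6  -2  -1  -3  -5   8  51 159  39 -10]
```

Run:
```python
from h import *
np.set_printoptions(precision=4,suppress=True,linewidth=200)
t=load("pics/top0.npz");s=load("pics/scene0.npz")
P=cloud(t);Q=cloud(s)
m=((P[...,2]>.0535)&(P[...,2]<.08)).astype(np.uint8)
w=np.zeros_like(m); w[246:268,345:372]=m[246:268,345:372]
for r in range(246,266): 
    x=np.nonzero(w[r])[0]; print(r,x.min() if len(x) else None,x.max() if len(x) else None,end="; ")
print()
for c in range(347,368):
    x=np.nonzero(w[:,c])[0]; print(c,x.min() if len(x) else None,x.max() if len(x) else None,end="; ")
print()
hm=np.zeros((480,640),np.uint8); hm[200:230,345:368]=P[200:230,345:368,2]>.085
ys,xs=np.nonzero(hm);hp=ray(t,(xs.mean(),ys.mean()),.098);print("handle",len(xs),hp)
# scene: handle top & hub top by depth, for cross-check
for lo,hi,nm,c0 in [(.086,.11,"handle",hp[0,:2]),(.056,.072,"hub",np.array([.4945,-.1935]))]:
    k=(Q[...,2]>lo)&(Q[...,2]<hi)&(np.hypot(Q[...,0]-c0[0],Q[...,1]-c0[1])<.033)
    p=Q[k]; print(nm,"scene",k.sum(),p[:,:2].min(0),p[:,:2].max(0),p.mean(0))
    k=(P[...,2]>lo)&(P[...,2]<hi)&(np.hypot(P[...,0]-c0[0],P[...,1]-c0[1])<.033)
    p=P[k]; print(nm,"top",k.sum(),p[:,:2].min(0),p[:,:2].max(0),p.mean(0))
```

```text
246 349 364; 247 349 364; 248 349 364; 249 350 364; 250 350 364; 251 350 364; 252 350 364; 253 350 364; 254 350 364; 255 350 364; 256 350 364; 257 350 364; 258 350 364; 259 350 364; 260 350 356; 261 None None; 262 None None; 263 None None; 264 None None; 265 None None; 
347 None None; 348 None None; 349 246 248; 350 246 260; 351 246 260; 352 246 260; 353 246 260; 354 246 260; 355 246 260; 356 246 260; 357 246 259; 358 246 259; 359 246 259; 360 246 259; 361 246 259; 362 246 259; 363 246 259; 364 246 259; 365 None None; 366 None None; 367 None None; 
handle 73 [[ 0.5883 -0.189   0.098 ]]
handle scene 76 [ 0.5816 -0.2038] [ 0.6049 -0.1815] [ 0.5949 -0.1932  0.0935]
handle top 70 [ 0.5781 -0.2006] [ 0.6013 -0.1795] [ 0.5891 -0.1895  0.0947]
hub scene 181 [ 0.4731 -0.2161] [ 0.5267 -0.1742] [ 0.499  -0.1957  0.0609]
hub top 198 [ 0.4748 -0.2132] [ 0.5261 -0.1731] [ 0.498  -0.194   0.0617]
```

```bash
python3 - <<'E'
from h import *
np.set_printoptions(precision=4,suppress=True,linewidth=200)
t=load("pics/top0.npz");s=load("pics/scene0.npz")
P=cloud(t)
m=((P[...,2]>.0535)&(P[...,2]<.08)).astype(np.uint8)
w=np.zeros_like(m); w[240:268,345:372]=m[240:268,345:372]
# right, bottom edges
rows=np.arange(247,259); 
w=cv2.morphologyEx(w,cv2.MORPH_CLOSE,np.ones((9,9),np.uint8)); w=cv2.morphologyEx(w,cv2.MORPH_OPEN,np.ones((7,7),np.uint8))
ys,xs=np.nonzero(w); print(len(xs),xs.mean(),ys.mean(), cv2.minAreaRect(np.c_[xs,ys].astype(np.float32)))
H=ray(t,(xs.mean(),ys.mean()),.062)[0]; print("hub",H)
h=np.array([.5883,-.189]); d=h-H[:2]; print("yaw",np.arctan2(d[1],d[0]),np.linalg.norm(d))
# hub centre by 95 mm check in scene view: project
print("scene hub centre px",proj(s,H),"handle",proj(s,[[*h,.098]]))
C=np.array([.5561,.2492]); print("spindle tip proj scene",proj(s,[[*C,.106]]),"top",proj(t,[[*C,.106]]))
E
python3 - <<'E'
import cv2
im=cv2.imread("pics/scene0.png")[250:300,265:325]; cv2.imwrite("pics/hubz.png",cv2.resize(im,(720,600),interpolation=cv2.INTER_NEAREST))
E
```

```text
229 356.95633187772927 252.33624454148472 ((357.0, 252.5), (15.0, 14.0), 90.0)
hub [ 0.4953 -0.1942  0.062 ]
yaw 0.055513497545705406 0.09311681373735643
scene hub centre px [[287.6781 262.1069]] handle [[305.5751 270.0972]]
spindle tip proj scene [[451.5353 214.4816]] top [[187.1019 227.3179]]
```

View pics/hubz.png

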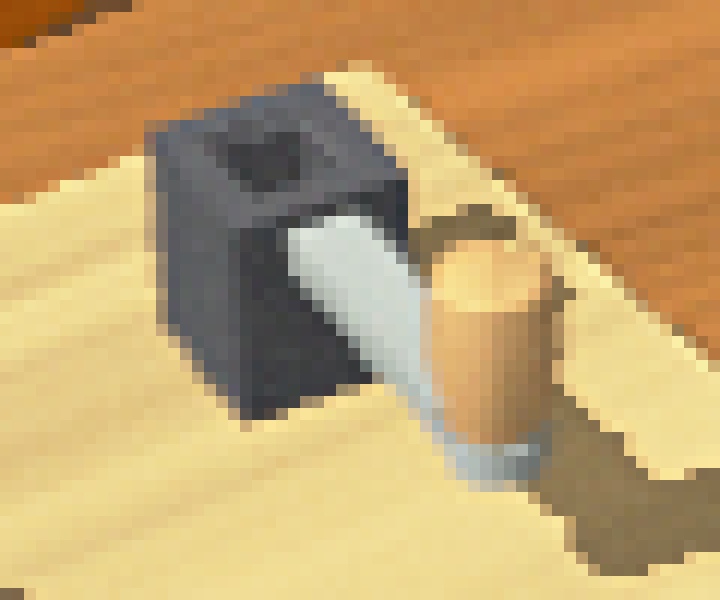

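Run:
```python
from h import *
np.set_printoptions(precision=4,suppress=True,linewidth=200)
t=load("pics/top0.npz");s=load("pics/scene0.npz")
c=np.array([(152,128),(322,80),(408,175),(240,225)])/12+[265,250]-.5
p=ray(s,c,.062); print(p,p.mean(0))
for i in range(4):
    d=p[(i+1)%4]-p[i]; print(np.linalg.norm(d),(np.arctan2(d[1],d[0])+np.pi/4)%(np.pi/2)-np.pi/4)
print(ray(s,np.array([492,276])/12+[265,250]-.5,.098))
# handle in top: colour mask edge
hsv=cv2.cvtColor(t["image"],cv2.COLOR_BGR2HSV)
P=cloud(t); print((P[208:226,347:365,2]*1000).astype(int))
# arm line direction in top view: arm pixels
g=t["image"][218:246,345:370]; sat=hsv[218:246,345:370,1]; 
for r in range(222,244,1):
    x=np.nonzero(hsv[r,346:368,1]<60)[0]+346; print(r,x.mean() if len(x) else None,len(x),end="; ")
```

```text
[[ 0.476  -0.2139  0.062 ]
 [ 0.4767 -0.1759  0.062 ]
 [ 0.515  -0.174   0.062 ]
 [ 0.5147 -0.2112  0.062 ]] [ 0.4956 -0.1938  0.062 ]
0.03802480761489463 -0.017917429258449857
0.03835453628453272 0.04837105841035716
0.037201358519323824 -0.005942378554016914
0.03886188562339569 0.06882423639486923
[[ 0.5964 -0.1931  0.098 ]]
[[  13   16   13   13   11    9   16   10   11   11   11    9   13   10   11   11    9    8]
 [  15   14   15   17   15    9   10    9   13   15   17   11   12   14   12   12   13    9]
 [   9   16   18    6   17   14   12   11   13    8   10    8   11   10   16   13   17   10]
 [  17   15   10   13   13    9   11   10   13   96    7   15   18    8   13   14   14   14]
 [  16    7    7    5   10   14   89   96   94   99   96   96   11   12   14   16    8    8]
 [  13    6    6   14   15   95   95   94   96   99   96   92   94   13   16   10   16    9]
 [  10   15   12   12    8   94   94   97   95  100  103   95   95   92   15   14   15   11]
 [  13   10   12    9   83   88  101   96   99   95   95   88   98   92    9   11   16   13]
 [  16 1325   13   11   84  
[... 488 characters left out ...]
   79   57   14   14   14    9   15   13]
 [  11   14   11   10   11   10   53   61   58   60   58   60    9    9   13   12   15   10]
 [   8   10   11   11   14    4   56   58   56   58   59   61   13 1325   11   16   12    9]
 [  15   12   12    9   11   14   54   59   58   61   58   57    7   10   12   16   17   21]
 [  13   13   10   14   13   11   60   61   57   57   59   54    9   10   10   13   12   13]]
222 355.0 7; 223 355.0 7; 224 355.0 7; 225 355.0 7; 226 355.5 6; 227 355.5 6; 228 355.5 6; 229 355.5 6; 230 355.5 6; 231 355.5 6; 232 355.5 6; 233 355.5 6; 234 355.5 6; 235 355.5 6; 236 355.5 6; 237 355.5 6; 238 355.5 6; 239 356.0 7; 240 356.0 7; 241 356.0 7; 242 356.0 7; 243 356.0 7;
```

```bash
cat >> h.py <<'E'
H=np.array([.4954,-.194]); C=np.array([.5553,.2482]); YH=0.03; YS=-0.123
def rot(yaw,sg=1):
    x=np.array([0,0,-1.]);y=sg*np.array([-np.sin(yaw),np.cos(yaw),0]);z=np.cross(x,y)
    return R.from_matrix(np.c_[x,y,z]).as_rotvec()
def st(m,tag=""):
    s=m.state(); T=R.from_rotvec(s["tcp_rot"]).as_matrix()
    print(tag,"t%.2f"%s["clock"],"pos",np.round(s["tool_pos"],4),"yawY",round(float(np.arctan2(-T[0,1],T[1,1])),3),"F",np.round(s["contact_force"],1),"M",np.round(s["moment"],2),"w",round(float(s["gripper_width"]),4)); return s
E
python3 - <<'E'
from h import *
from cell import *
np.set_printoptions(precision=2,suppress=True)
for sg in (1,-1):
  print(inverse_kinematics([*H,.023],rot(YH,sg)))
  for k in range(-1,3):
    for d in (0,-1.5):
      print(sg,k,d,inverse_kinematics([*C,.2],rot(YS+k*np.pi/2+d,sg)))
E
```

```text
[-0.42  0.23  2.09 -0.    0.82 -2.02]
1 -1 0 [ 0.38  0.17  1.79 -0.    1.18  0.5 ]
1 -1 -1.5 [0.38 0.17 1.79 0.   1.18 2.  ]
1 0 0 [ 0.38  0.17  1.79 -0.    1.18 -1.07]
1 0 -1.5 [ 0.38  0.17  1.79 -0.    1.18  0.43]
1 1 0 None
1 1 -1.5 [ 0.38  0.17  1.79 -0.    1.18 -1.14]
1 2 0 [ 0.38  0.17  1.79 -0.    1.18  2.07]
1 2 -1.5 None
[-0.42  0.23  2.09 -0.    0.82  1.12]
-1 -1 0 None
-1 -1 -1.5 [ 0.38  0.17  1.79 -0.    1.18 -1.14]
-1 0 0 [0.38 0.17 1.79 0.   1.18 2.07]
-1 0 -1.5 None
-1 1 0 [ 0.38  0.17  1.79 -0.    1.18  0.5 ]
-1 1 -1.5 [ 0.38  0.17  1.79 -0.    1.18  2.  ]
-1 2 0 [ 0.38  0.17  1.79 -0.    1.18 -1.07]
-1 2 -1.5 [ 0.38  0.17  1.79 -0.    1.18  0.43]
```

Run:
```python
from h import *
from cell import *
manip.set_gripper(.085,50)
manip.move_pose([*H,.16],rot(YH)); st(manip,"above")
manip.move_linear([*H,.024],rate=.15); s=st(manip,"down")
manip.set_gripper(.0,50); st(manip,"grip")
manip.move_linear([*H,.06],rate=.1); st(manip,"lift")
c=cams.capture("scene"); cv2.imwrite("pics/s1.png",c["image"])
```

```text
above t3.34 pos [ 0.4958 -0.1935  0.1601] yawY 0.031 F [0.2 0.3 0.5] M [ 0.01  0.   -0.05] w 0.0848
down t4.40 pos [ 0.4963 -0.1943  0.0248] yawY 0.03 F [-0.2  0.1 -0. ] M [-0.    0.04  0.  ] w 0.0852
grip t5.15 pos [ 0.4954 -0.1937  0.0241] yawY 0.03 F [0.2 0.7 2.7] M [ 0.44  0.04 -0.05] w 0.0396
lift t5.66 pos [ 0.4952 -0.1941  0.0599] yawY 0.03 F [-0.1 -0.2 -4.7] M [ 0.02  0.14 -0.02] w 0.0393
```

View pics/s1.png

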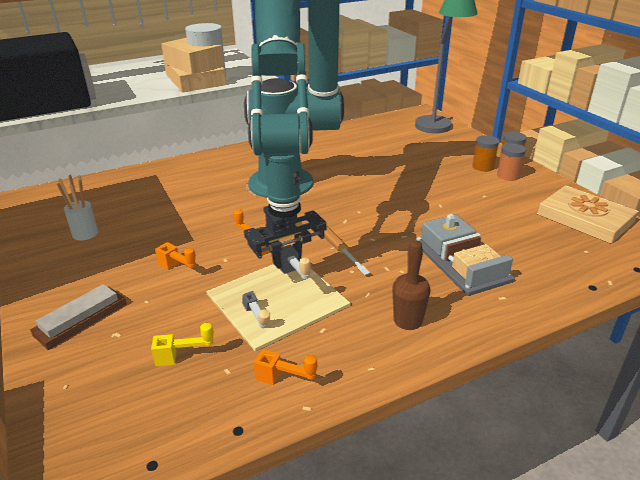

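The grasp is good: finger width is 39.5 mm, and the crank hangs level at about (290,262) with 4.7 N on the wrist. Next I'll carry it to above the spindle.

Run:
```python
from h import *
from cell import *
manip.move_linear([*H,.19],rate=.2)
manip.move_pose([*C,.19],rot(YS)); st(manip,"over")
manip.move_linear([*C,.125],rate=.15); st(manip,"near")
for n in ["scene","top"]:
    c=cams.capture(n); cv2.imwrite(f"pics/{n}2.png",c["image"]); np.savez(f"pics/{n}2.npz",**{k:np.asarray(v) for k,v in c.items()})
b=cv2.imread("pics/scene2.png")[160:260,390:510]; cv2.imwrite("pics/c2.png",cv2.resize(b,(720,600),interpolation=cv2.INTER_NEAREST))
```

```text
over t8.14 pos [0.5555 0.2471 0.1897] yawY -0.124 F [ 0.3 -0.5 -4.1] M [-0.    0.03  0.01] w 0.0399
near t8.72 pos [0.5557 0.2477 0.1252] yawY -0.124 F [ 0.5 -0.6 -4.7] M [ 0.05  0.02 -0.03] w 0.0401
```

View pics/c2.png

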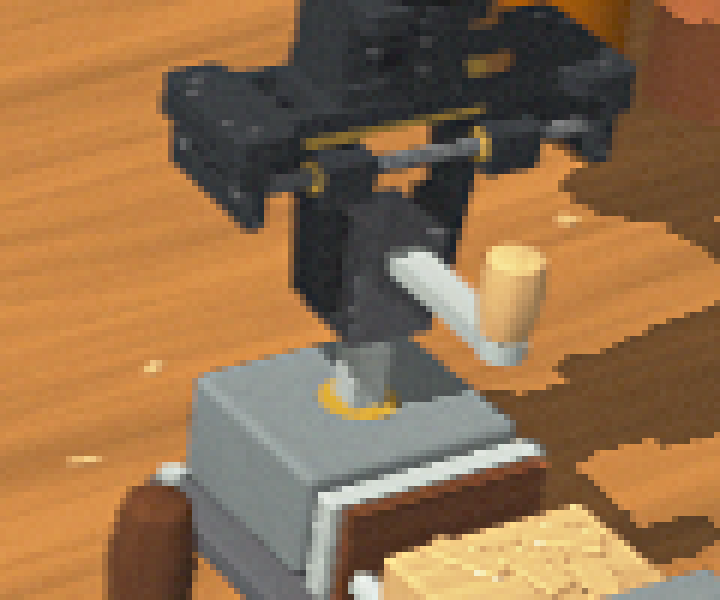

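The hub sits over the spindle at crop (365,345) and is square to it within what I can see. I'll descend in small steps and watch the force.

Run:
```python
from h import *
from cell import *
for z in (.116,.110,.106,.102,.098,.094):
    manip.move_linear([*C,z],rate=.06); s=st(manip,z)
    if s["contact_force"][2]>10 or np.hypot(*s["contact_force"][:2])>15: break
```

```text
0.116 t9.12 pos [0.5549 0.2481 0.1157] yawY -0.123 F [ 0.1 -0.9 -4.7] M [0.04 0.05 0.  ] w 0.0393
0.11 t9.38 pos [0.555  0.2483 0.1094] yawY -0.123 F [ 0.1  0.9 -4.4] M [0.13 0.05 0.01] w 0.0394
0.106 t9.62 pos [0.5552 0.2483 0.1057] yawY -0.123 F [-0.1  0.8 -5.6] M [ 0.24 -0.02 -0.01] w 0.0396
0.102 t9.88 pos [0.5552 0.2483 0.1017] yawY -0.123 F [ 0.6  1.3 -5.2] M [ 0.32 -0.05 -0.03] w 0.0395
0.098 t10.12 pos [0.5552 0.2483 0.0977] yawY -0.123 F [ 1.4  1.4 -6.1] M [ 0.36 -0.09 -0.07] w 0.0395
0.094 t10.38 pos [0.5552 0.2483 0.0936] yawY -0.123 F [ 1.2  1.9 -6. ] M [ 0.42 -0.08  0.01] w 0.0397
```

Run:
```python
from h import *
from cell import *
for z in (.090,.086,.083,.0815,.0805):
    manip.move_linear([*C,z],rate=.05); s=st(manip,z)
    if s["contact_force"][2]>10 or np.hypot(*s["contact_force"][:2])>15: break
manip.dwell(.3); st(manip,"home")
c=cams.capture("scene"); cv2.imwrite("pics/s3.png",cv2.resize(c["image"][160:260,390:510],(720,600),interpolation=cv2.INTER_NEAREST))
```

```text
0.09 t10.62 pos [0.5552 0.2483 0.0897] yawY -0.123 F [ 0.7  3.  -6.2] M [ 0.48 -0.16 -0.01] w 0.0395
0.086 t10.88 pos [0.5552 0.2483 0.0856] yawY -0.123 F [ 1.1  4.  -5.7] M [ 0.57 -0.12  0.02] w 0.0396
0.083 t11.12 pos [0.5553 0.2483 0.0827] yawY -0.123 F [ 1.6  4.  -5.6] M [ 0.56 -0.2   0.  ] w 0.0398
0.0815 t11.38 pos [0.5554 0.2483 0.0821] yawY -0.123 F [-0.9  3.1  0.9] M [0.45 0.18 0.03] w 0.0395
0.0805 t11.62 pos [0.5554 0.2483 0.0821] yawY -0.123 F [-3.5  0.5  6.5] M [ 0.25  0.56 -0.01] w 0.0398
home t11.93 pos [0.5554 0.2483 0.0821] yawY -0.123 F [-3.7  1.1  6.6] M [0.23 0.59 0.  ] w 0.0399
```

View pics/s3.png

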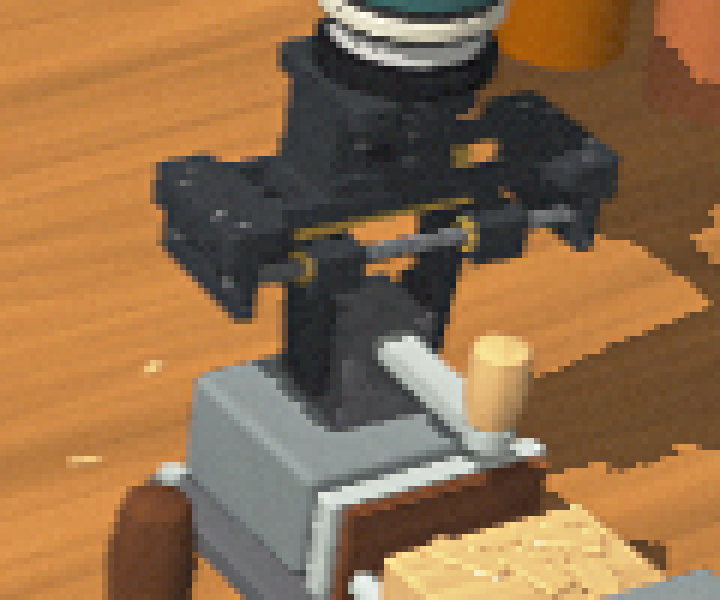

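The hub is fully home, resting on the housing top at crop (345,425). The TCP is at 0.0821 m and the contact force rises. Now I'll turn it clockwise, monitoring the moment.

Run:
```python
from h import *
from cell import *
y=YS
manip.move_pose([*C,.0822],rot(y)); st(manip,"0")
while y>-1.75:
    y-=.12 if y>-1.1 else .06
    manip.move_pose([*C,.0822],rot(y)); s=st(manip,"%.2f"%y)
    if abs(s["moment"][2])>1.2 or np.hypot(*s["contact_force"][:2])>30: break
manip.dwell(.4); st(manip,"end")
c=cams.capture("scene"); cv2.imwrite("pics/s4.png",cv2.resize(c["image"][160:260,390:510],(720,600),interpolation=cv2.INTER_NEAREST))
```

```text
0 t12.22 pos [0.5554 0.2483 0.0822] yawY -0.123 F [ 0.4  2.9 -1.3] M [0.52 0.1  0.01] w 0.0394
-0.24 t12.47 pos [0.5552 0.249  0.0821] yawY -0.244 F [-0.5  4.8 -1.6] M [0.85 0.12 0.02] w 0.0394
-0.36 t12.72 pos [0.5554 0.2497 0.0821] yawY -0.364 F [ 0.   7.2 -2.7] M [ 1.2   0.09 -0.02] w 0.0396
-0.48 t12.97 pos [0.5554 0.2498 0.0822] yawY -0.484 F [-0.3  7.6 -2.8] M [1.26 0.09 0.05] w 0.0396
-0.60 t13.22 pos [0.5554 0.2499 0.0822] yawY -0.604 F [ 0.4  8.5 -3.1] M [1.23 0.07 0.02] w 0.0393
-0.72 t13.47 pos [0.5555 0.2499 0.0822] yawY -0.724 F [-0.2  7.8 -3.6] M [1.28 0.12 0.01] w 0.0396
-0.84 t13.72 pos [0.5556 0.25   0.0822] yawY -0.844 F [-0.1  7.5 -3.3] M [1.26 0.04 0.05] w 0.0397
-0.96 t13.97 pos [0.5556 0.25   0.0822] yawY -0.964 F [-0.1  7.8 -3.7] M [1.29 0.07 0.05] w 0.0397
-1.08 t14.22 pos [0.5557 0.2501 0.0822] yawY -1.084 F [-0.4  7.9 -3.9] M [ 1.23 -0.03  0.03] w 0.0397
-1.20 t14.47 pos [0.5557 0.2501 0.0822] yawY -1.204 F [ 1.8  8.2 -3.7] M [ 1.27 -0.02  0.07] w 0.0399
-1.26 t14.72 pos [0.5557 0.2501 0.0822] yawY -1.263 F [ 0.2  8.5 -4.4] M [1.37 0.03 0.07] w 0.0395
-1.32 
[... 311 characters left out ...]
2 pos [0.5559 0.2502 0.0822] yawY -1.503 F [ 1.1  8.1 -3.6] M [ 1.32 -0.06  0.06] w 0.0395
-1.56 t15.97 pos [0.556  0.2502 0.0822] yawY -1.563 F [ 1.4  8.5 -4.3] M [ 1.33 -0.1   0.07] w 0.0399
-1.62 t16.23 pos [0.556  0.2502 0.0822] yawY -1.623 F [ 1.1  9.5 -5.1] M [ 1.35 -0.05  0.12] w 0.0398
-1.68 t16.48 pos [0.556  0.2502 0.0822] yawY -1.682 F [ 0.9  9.4 -4.9] M [ 1.36 -0.12  0.57] w 0.0397
-1.74 t16.73 pos [0.5561 0.2502 0.0822] yawY -1.741 F [ 2.   9.1 -4.8] M [ 1.37 -0.12  0.94] w 0.0396
-1.80 t16.98 pos [0.5561 0.2499 0.0823] yawY -1.799 F [ 0.9  8.5 -3.8] M [ 1.22 -0.12  1.36] w 0.0399
end t17.38 pos [0.5561 0.2499 0.0822] yawY -1.799 F [ 0.2  8.5 -5.3] M [ 1.24 -0.14  1.36] w 0.0396
```

View pics/s4.png

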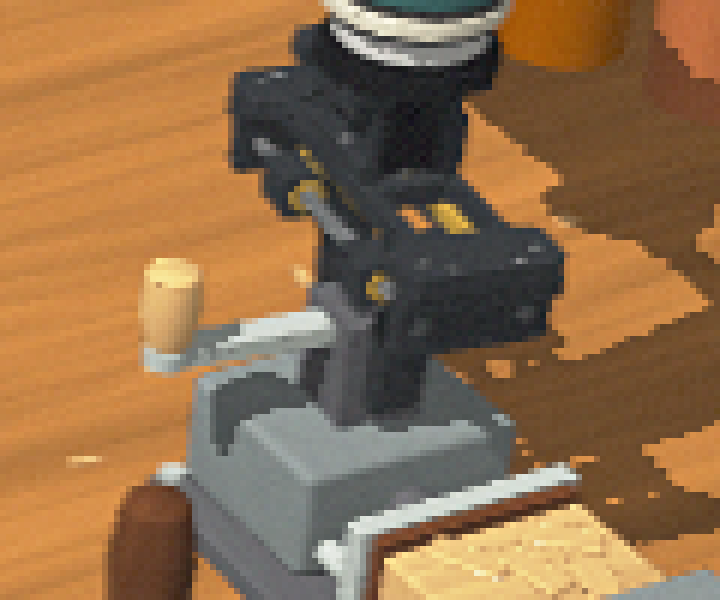

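The crank has swung about a quarter turn, with its handle at crop (170,300). The jaw at crop (400,560) bears on the block, and the moment climbed to 1.36 N m at the stop. I'll back off to the middle of the play to unload, then lift.

Run:
```python
from h import *
from cell import *
for y in (-1.65,-1.48):
    manip.move_pose([.5555,.2500,.0822],rot(y)); st(manip,y)
manip.move_pose([.5555,.2515,.0825],rot(-1.48)); st(manip,"unload")
for z in (.09,.1,.11,.12,.19):
    manip.move_linear([.5555,.2515,z],rate=.08 if z<.15 else .2); s=st(manip,z)
    if abs(s["contact_force"][2]+4.7)>15: break
for n in ["scene","top"]:
    c=cams.capture(n); cv2.imwrite(f"pics/{n}5.png",c["image"]); np.savez(f"pics/{n}5.npz",**{k:np.asarray(v) for k,v in c.items()})
```

```text
-1.65 t17.69 pos [0.556  0.2501 0.0822] yawY -1.652 F [ 1.3  1.6 -3.8] M [ 0.37 -0.29  0.38] w 0.0393
-1.48 t17.98 pos [0.5556 0.2496 0.0822] yawY -1.486 F [ 0.7  0.1 -2.1] M [-0.1 -0.1 -0. ] w 0.0397
unload t18.23 pos [0.5552 0.2509 0.0822] yawY -1.482 F [-0.3 -1.7 -2.1] M [-0.42 -0.13  0.05] w 0.0397
0.09 t18.48 pos [0.5555 0.251  0.0901] yawY -1.481 F [ 0.7 -2.8 -3.2] M [-0.55 -0.16  0.01] w 0.0398
0.1 t18.75 pos [0.5555 0.2512 0.1003] yawY -1.48 F [ 1.4 -3.4 -2.8] M [-0.68 -0.13 -0.03] w 0.0396
0.11 t19.02 pos [0.5557 0.2519 0.1107] yawY -1.48 F [ 0.3 -1.6 -2.2] M [-0.36 -0.1  -0.04] w 0.0394
0.12 t19.30 pos [0.5557 0.2521 0.1207] yawY -1.48 F [ 0.5  0.6 -4.2] M [-0.05  0.02  0.01] w 0.0396
0.19 t19.80 pos [0.5554 0.2516 0.1898] yawY -1.48 F [-0.6  0.  -5.1] M [-0.05  0.09 -0.02] w 0.0398
```

View pics/scene5.png

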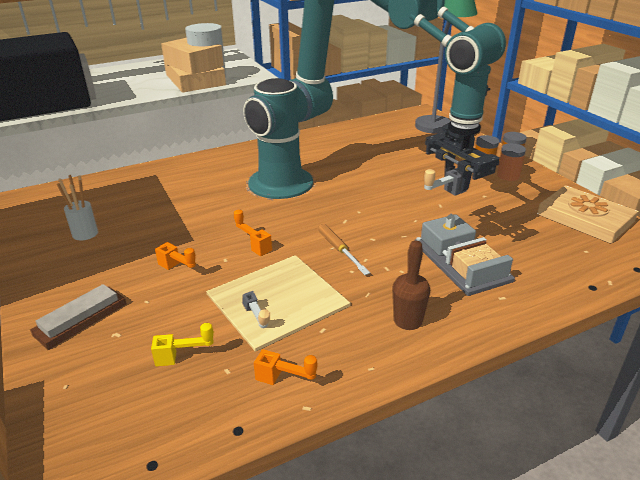

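The crank is off the spindle at (455,182), and the jaw stays closed on the block at (465,248). Now I'll put it back at its old spot on the board.

Run:
```python
from h import *
from cell import *
manip.move_pose([*H,.19],rot(YH)); st(manip,"over")
manip.move_linear([*H,.05],rate=.15)
manip.move_linear([*H,.027],rate=.06); st(manip,"low")
for z in (.0255,.0248,.0242,.0236,.023):
    manip.move_linear([*H,z],rate=.03); s=st(manip,z)
    if s["contact_force"][2]>-1: break
manip.set_gripper(.085,20); manip.dwell(.2); st(manip,"open")
manip.move_linear([*H,.12],rate=.1); 
manip.move_pose([.42,.0,.35],rot(0)); manip.dwell(.3); st(manip,"away")
for n in ["scene","top"]:
    c=cams.capture(n); cv2.imwrite(f"pics/{n}6.png",c["image"]); np.savez(f"pics/{n}6.npz",**{k:np.asarray(v) for k,v in c.items()})
```

```text
over t21.89 pos [ 0.4955 -0.1936  0.1898] yawY 0.03 F [ 0.5  0.1 -4.3] M [0.07 0.04 0.01] w 0.0396
low t23.51 pos [ 0.4949 -0.1938  0.0264] yawY 0.03 F [-0.8  0.3 -4.5] M [ 0.02  0.05 -0.02] w 0.0395
0.0255 t23.76 pos [ 0.4956 -0.1941  0.0257] yawY 0.03 F [ 0.6  0.1 -3.5] M [ 0.04  0.06 -0.02] w 0.0397
0.0248 t24.01 pos [ 0.4954 -0.194   0.0249] yawY 0.03 F [-0.7  0.2 -5.1] M [ 0.06  0.07 -0.06] w 0.0392
0.0242 t24.26 pos [ 0.4954 -0.194   0.0242] yawY 0.03 F [-0.5  0.1 -5. ] M [ 0.03  0.06 -0.03] w 0.0399
0.0236 t24.51 pos [ 0.4955 -0.194   0.0241] yawY 0.03 F [-1.3  1.3  2.8] M [0.32 0.44 0.06] w 0.0397
open t25.51 pos [ 0.4954 -0.194   0.0236] yawY 0.03 F [-0.9 -0.2  0.4] M [ 0.04 -0.03 -0.01] w 0.0847
away t28.11 pos [ 0.42   -0.0005  0.349 ] yawY -0.001 F [0.2 1.  0.6] M [0.06 0.02 0.06] w 0.0847
```

View pics/scene6.png

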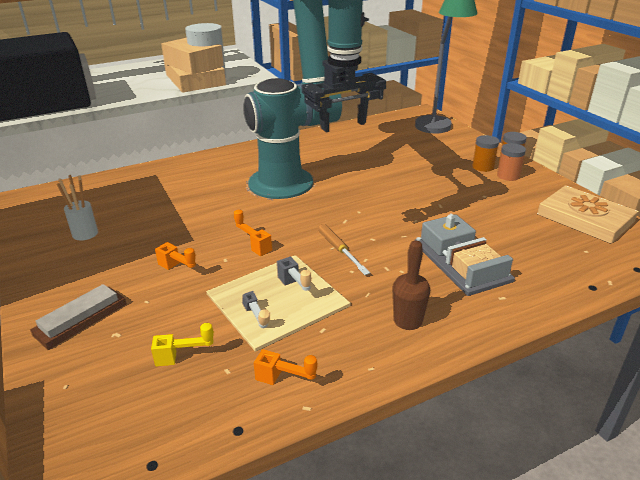

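Run:
```python
from h import *
np.set_printoptions(precision=4,suppress=True)
for n in ("top","scene"):
    t=load(f"pics/{n}6.npz");P=cloud(t)
    for lo,hi,nm,c0 in [(.086,.11,"handle",[.59,-.19]),(.054,.072,"hub",[.4954,-.194])]:
        k=(P[...,2]>lo)&(P[...,2]<hi)&(np.hypot(P[...,0]-c0[0],P[...,1]-c0[1])<.033)
        p=P[k]; print(n,nm,k.sum(),p[:,:2].min(0),p[:,:2].max(0),p.mean(0))
    cv2.imwrite(f"pics/{n}6c.png",cv2.resize(t["image"][200:320,200:360] if n=="scene" else t["image"][150:300,160:430],(800,600) if n=="scene" else (800,444)))
s=load("pics/scene6.npz")["image"]; cv2.imwrite("pics/jaw6.png",cv2.resize(s[205:295,415:520],(700,600),interpolation=cv2.INTER_CUBIC))
```

```text
top handle 68 [ 0.5778 -0.2006] [ 0.6018 -0.1794] [ 0.5886 -0.1897  0.0949]
top hub 206 [ 0.4747 -0.2156] [ 0.5263 -0.1754] [ 0.4977 -0.1949  0.0619]
scene handle 81 [ 0.5785 -0.2043] [ 0.6058 -0.1812] [ 0.5945 -0.1938  0.0929]
scene hub 212 [ 0.4695 -0.219 ] [ 0.5279 -0.1751] [ 0.4994 -0.1977  0.06  ]
```

View pics/jaw6.png

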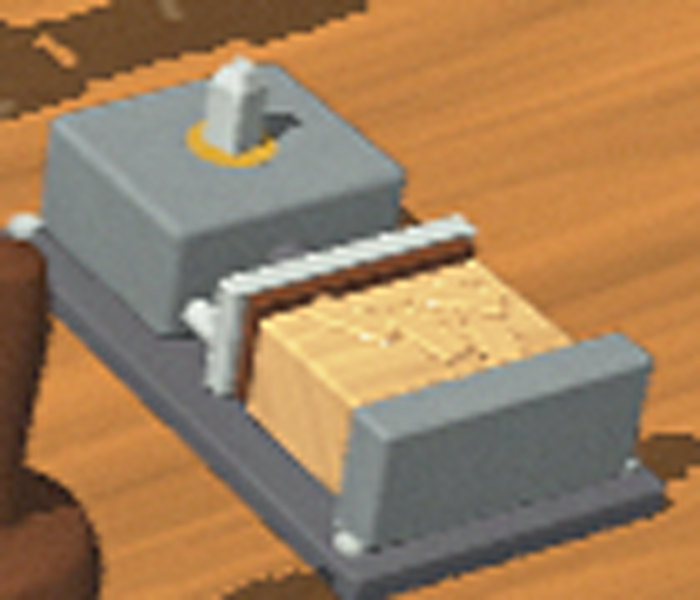

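The larger crank stands upright on the board at (290,270). Its hub top is at 0.062 m and its handle points the same way as at the start. In the crop the jaw's brown face touches the block at about (255,350). The arm is clear of everything, so I'm handing in.

Run:
```python
from h import *
from cell import *
order.close_job(); st(manip,"done")
```

```text
the job is handed in; nothing more can be done
the job is handed in; nothing more can be done
```

I fitted the larger crank fully down onto the spindle, with the hub resting on the housing top at the expected height. I then turned it clockwise until it stopped; the wrist moment rose to about 1.4 N m there. After backing off to the middle of the play, I lifted it off, stood it back in its original place on the board and handed the job in at about 28 s of the 56 s allowed.

- **Crank:** the last pictures show it upright and free of the gripper, with its hub top about 62 mm above the bench and its centre within about 1–2 mm of where it first stood.
- **Jaw:** it bears on the wooden block in the last picture. I had no direct reading of the spindle angle, so the stop is judged from the moment and that picture.
- **Disagreement:** my estimates of the spindle centre differed by about 3 mm between measurements. I took a middle value, and a side force of up to about 9 N showed while turning. Sideways force otherwise stayed small, and nothing exceeded its limit.

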